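# Clamp a filter cassette with its draw latch

### The arm

A 6-joint arm with a two-finger parallel gripper is mounted at the origin on a cart in front of the work surface, level with it; the furniture and walls round the work are solid. World frame = base frame: x ahead of the robot, y to its left, z up, the work surface at z = 0. Lengths are in mm, angles in rad, forces in N, time in s.
With the tool pointing down it reaches from about 350 to 775 mm from the base axis. Payload 7.3 kg.
Tool frame: the origin (TCP) lies on the centre line of the jaws, within the pads' length; the fingertips stand 17 mm ahead of it and the grasp point (between the pads) lies 2 mm behind it; z points along the fingers, y is the line along which they close (so a half turn about z gives the same grasp; the last joint's range is limited). The gripper opens to 92 mm and grips with 3 to 60 N. Pads are 19 mm wide; open, the fingers measure 130 mm over their backs; the gripper's body (75 mm by 190 mm) begins 47 mm behind the grasp point.
Start: joints at [-1.343, 0.342, 1.524, -0, 1.275, -0.146], TCP at [191.73, -488.757, 243.741] pointing down, gripper open.
Joint ranges: [-2.53, 2.53], [-0.77, 2.02], [0.04, 2.7], [-1, 4.14], [0.28, 2.66], [-3.11, 3.11]. Speed limits (rad/s): [2.57, 2.57, 3.14, 3.14, 3.14, 3.14].

### API

Orientations are given as [roll, pitch, yaw] about the fixed x, y, z axes, in that order (R = Rz(yaw) Ry(pitch) Rx(roll)).
In Python, from plant import bot gives the robot as it stands. The module is installed in compiled form; this text tells all that it offers.
- The arm moves only by the shell command python3 -m pendant 'ROWS'. ROWS is JSON, a list of rows, each a list of 3 entries, a list of its own where there are three numbers: the shift along the world's x, y, z as a fraction of full scale, then the turn, a rotation vector about the world's x, y, z as a fraction of full scale, then the opening, from -1 (shut) to 1 (fully open), so that 0 is half open. In form: [[[tx, ty, tz], [rx, ry, rz], claw], ...]. A call has exactly 10 rows; each row shifts and turns the commanded pose from where the row before left it; what a row does not reach is not made up. Full scale, the value 1, is 30 mm for a shift and 0.12 rad for a turn. A row lasts 1/12 s, in which the tool goes at most 41.7 mm and 7.16 degrees, less where a joint would pass 70% of its speed; a pose out of reach is approached as far as the arm can. A call with a number of a shift or a turn outside -1 to 1 is refused whole. A call with a gripper value outside its range is refused whole. The fingers move at their own pace and stop on an object; the grip force is fixed at half the most. Time passes only in rows, so rows that do not move let the fingers close, or fill a call up. It gives the time, the measured TCP pose, the force, the opening and the grip force at its end, in the units of the state.
- bot.get_obs(): the state, without advancing time (a new reading comes with each control period).
- bot.capture(name): name is "scene" or "top" or "wrist"; returns the picture (420x560x3 uint8, blue, green, red); there is no depth.
- bot.camera_params(name): a dict with "fovy" (degrees; the focal length in pixels is half the picture's height over the tangent of half this angle, whatever the lens; pixels are square), "cx", "cy" (the principal point, pixels), "camera_from_world" (4x4, takes a point from world to camera coordinates). Camera axes: x right, y down, z forward; pixel columns grow to the right and rows downward; lengths in mm; the calibration is good to about 2 mm. A picture is of the moment at which its call begins: read the wrist's pose just before it. camera_params takes no time and is no camera call; for the wrist camera it gives the pose at the moment of the call.
- bot.close_job(): hands the job in; it is judged then, once.
The state is a dict: "time": time; "joint_positions": joint angles; "dq": joint speeds; "tau": joint torques, N m; "tool_pos": TCP position; "tcp_rot": TCP orientation; "contact_force": force on the tool from outside, world axes, zero at the start; "moment": the same for the moment, N m; "grip_width": finger opening in mm; "finger_force": force on a finger pad.
Only numpy, scipy, OpenCV 4.12 (cv2) and the standard library are available. Lean on these libraries where they do the work, as an engineer would, in place of code of your own. Each camera call takes 0.05 s, during which the arm holds its last target. There are 200 camera calls.

### The job

Close the filter-cassette holder: push the sliding head up against the blue-and-white cassette until the cassette sits firmly on the rubber pad, then tip the wire loop over so that its bar drops behind the keeper on the head, and press the red lever down past centre until it lies flat, fully home on its stop, with the cassette clamped tight. Work gently, with never more than about 30 N on the holder, and leave the glassware and everything else around it alone.

Things in the scene. Friction and masses are not known exactly. Their poses are not given: they have to be found in the camera images.
- holder: Cassette holder, fixed to the worktop: grey base 264x88x12 mm, then along its x: block with draw latch, rubber pad, cassette, sliding head on two rods. Origin on the worktop under the lever's pivot; x runs along the base from latch to head, z up. In this frame (mm): block x -75..10, y +-40, top z 64; rods y +-28, z 26; end bracket x 146..160, top z 38; lever pivot x 0, z 78, axis along y.
- pad_face (a point): Centre of the black rubber pad's face when unloaded, at x 20 mm, z 38 mm in the holder's frame (fixed there). The pad yields towards the holder's -x at about 6 N/mm, up to 9 mm.
- head_home (a point): Fixed mark, not the head itself: where the middle of the head's back face comes when head, cassette and pad just touch (holder x 91.5, z 55 mm). Head: aluminium, 45.5 mm long in x, 76 wide, z 15..71.5. Its place is not reported: it starts 20 to 38 mm too far out (+x). Slides with about 2.5 N friction, stays put; push it by its back face to -x till resistance rises steeply: 8 to 15 N seats it.
- keeper_home (a point): Fixed mark: where the bar's centre sits behind the keeper when head, cassette and pad just touch (holder x 70.5, z 74 mm). Keeper: steel hook 24 mm wide on top of the head, top z 82, with a lip overhanging 4 mm towards +x (away from the latch). The bar comes down past the lip onto the head's top and is drawn under the lip; its landing spot is 7 to 12 mm further out than this mark.
- lever (a joint): Lever angle (rad): 0 = closed, flat on its stop, pointing along the holder's -x; grows when lifted; 1.57 upright; limit 1.9. Starts 1.60 to 1.76, stays where left (0.15 N m friction). Lever 22 mm wide, 62 long; red grip 30 wide, 9 thick over its last 32 mm. With the loop hooked, pressing the grip takes about 6 N; near 0.23 it passes centre, but must still be pressed onto its stiff rubber stop.
- lever_tip (a point): On the centre line of the red grip, 55 mm from the lever's pivot and 7 mm from the lever's end; the grip's surfaces lie 4 to 5 mm either side.
- bail_bar (a point): Middle of the bar of the steel wire loop: bar 37 mm long along the holder's y, 5 thick; side wires at y +-18.5; loop 85 mm long, hinged freely on the lever 20 mm from its pivot. Starts standing, leaning 7 to 17 degrees back (to -x) on a stop, bar about 180 mm above the worktop, 40 mm above the lever's end; pushed past vertical to +x it swings down slowly by its weight.
- cassette: Filter cassette in the holder, loose: 26 mm thick along its x (which lies along the holder's x), 44 wide, 52 high, blue with white end plates. Origin at the centre of its underside, on the base (z 12) between the rods. Touches the unloaded pad when its origin is at holder x 33 mm; the closed latch presses it 4 to 5 mm further.
- spare: A spare cassette, the same size, standing on the worktop: leave alone. Origin at the centre of its underside.
- beaker: Glass beaker, 86 mm across, 109 high, a bystander. Origin at the centre of its underside.
- flask: Conical glass flask, 68 mm across, 127 high, a bystander. Origin at the centre of its underside.
- petri: Petri dish, 67 mm across, 14 high, a bystander. Origin at the centre of its underside.
- bottle: Small white plastic bottle, 52 mm across, 113 high, a bystander. Origin at the centre of its underside.
- stopper_big: Glass stopper, 68 mm across, 37 high, a bystander. Origin at the centre of its underside.
Mind the look-alikes: they are no part of the job. Leave any orange or yellow look-alike of the cassette alone.

How it is judged (in metres and radians):
On the way, in this order (a step that is already met when the one before it is completed fails the run):
1. the head has pushed the cassette onto the rubber pad (x of cassette in the frame of holder below 0.0342 m and value of joint lever above 1.2 rad), for 0.2 s.
2. the loop's bar lies down behind the keeper on top of the head, the lever still up (z of bail_bar in the frame of holder between 0.068 and 0.079 m and x of bail_bar in the frame of holder above 0.066 m and value of joint lever above 0.6 rad), for 0.1 s.
At the end, for the whole second after the job is handed in: The lever lies flat (within 0.035 rad of its stop), the loop's bar is under the keeper's lip (bar centre 68 to 79 mm above the worktop, less than 68.5 mm from the lever's pivot along the holder), and the cassette stands upright (within 0.1 rad), at rest, pressed at least 2.5 mm into the rubber pad (value of joint lever below 0.035 rad and x of cassette in the frame of holder below 0.0305 m and x of bail_bar in the frame of holder below 0.0685 m and z of bail_bar in the frame of holder between 0.068 and 0.079 m and angle between cassette's own z axis and vertical below 0.1 rad and linear speed of cassette below 0.02 m/s); the robot touches nothing.
It fails at once if the fingers or arm bear on the holder with more than 30 N (contact force between any of the fingers, the arm and holder above 30 N).
It fails at once if a bystander is shifted by more than 20 mm or tipped (distance of any of spare, beaker, flask, petri, bottle, stopper_big from where it was at the start of the episode above 0.02 m or angle between any of spare, beaker, flask, petri, bottle's own z axis and vertical above 0.3 rad).
It also fails if it takes over 56 s, if anything falls off the work surface, if the arm or the gripper's body presses on something with over 40 N, if the wrist force passes 120 N, or if a joint passes its speed limit or range.

## Working session

There is one attempt and no reset: what is moved stays moved. The work goes in short steps, Python scripts to look and compute and a shell command to move; the robot and the scene stay as the last step left them, time stands still between calls to the robot, and variables do not carry over. Pictures are saved under pics/ and viewed, at most 10 in all, crops included, and the job is handed in when it is done.

```bash
mkdir -p pics
python3 - <<'E'
from plant import bot
import cv2,numpy as np
o=bot.get_obs();print(o['time'],o['tool_pos'],o['tcp_rot'],o['grip_width'])
for n in("scene","top"):
    im=bot.capture(n);cv2.imwrite(f"pics/{n}0.png",im)
    p=bot.camera_params(n);print(n,p['fovy'],p['cx'],p['cy'],np.round(np.array(p['camera_from_world']),3).tolist())
E
```

```text
0.0 [ 191.65582547 -488.37505514  243.05497776] [-3.14010755e+00 -2.06647277e-04  3.73856512e-01] 91.89700932755868
scene 49.94508590255021 275.5551194678913 208.05613725173697 [[-0.88, -0.475, 0.015, 499.8], [-0.273, 0.479, -0.834, 270.001], [0.389, -0.738, -0.551, 1023.937], [0.0, 0.0, 0.0, 1.0]]
top 56.584078191886434 277.37216697607437 217.1671653250474 [[-0.006, -1.0, 0.025, -27.593], [-0.988, 0.003, -0.154, 577.328], [0.154, -0.025, -0.988, 1376.775], [0.0, 0.0, 0.0, 1.0]]
```

View pics/scene0.png

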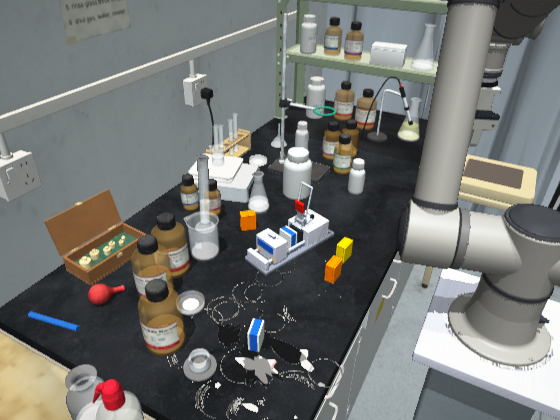

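View pics/top0.png

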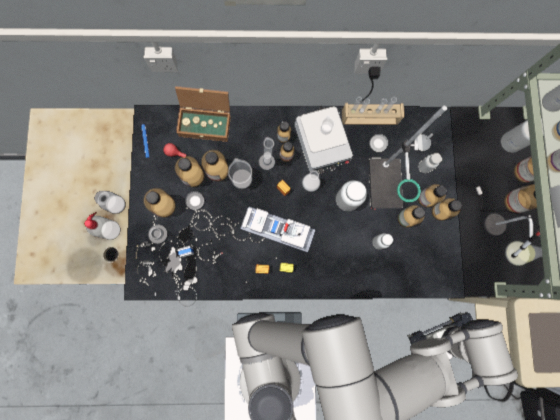

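The holder is the grey base at scene (290,243) and top (278,229). The blue/white cassette inside it is the target. The blue/white one at scene (256,333) is the spare, and the orange and yellow blocks are look-alikes.

Run:
```python
import cv2,numpy as np
a=cv2.imread("pics/top0.png")[198:258,233:323];b=cv2.imread("pics/scene0.png")[172:277,240:345]
a=cv2.resize(a,(450,300),interpolation=cv2.INTER_CUBIC);a=cv2.copyMakeBorder(a,0,225,0,0,0)
b=cv2.resize(b,(350,350*1),interpolation=cv2.INTER_CUBIC)
cv2.imwrite("pics/cropA.png",cv2.resize(cv2.imread("pics/top0.png")[198:258,233:323],(792,528),interpolation=cv2.INTER_CUBIC))
cv2.imwrite("pics/cropB.png",cv2.resize(cv2.imread("pics/scene0.png")[177:275,240:340],(600,588),interpolation=cv2.INTER_CUBIC))
```

```text
(no output)
```

View pics/cropA.png

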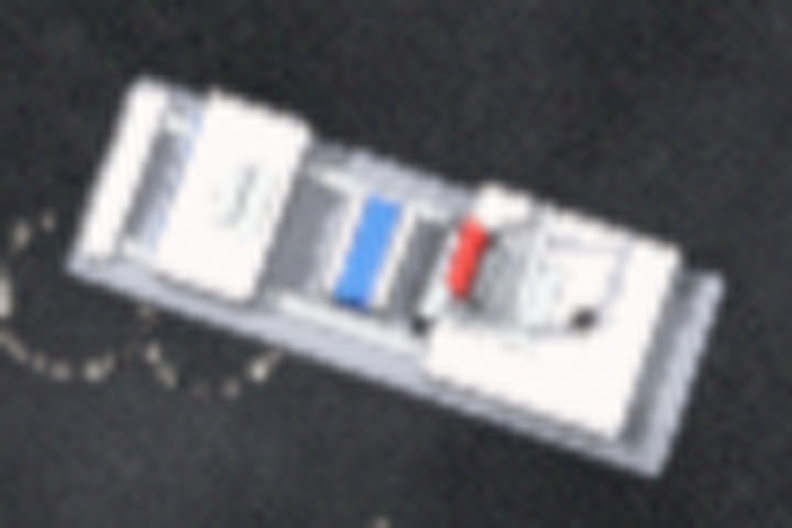

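View pics/cropB.png

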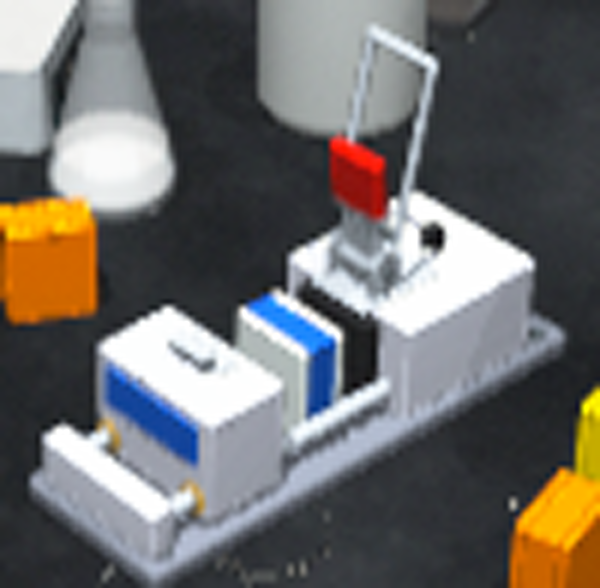

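The enlarged crops confirm the cassette, head, red lever and loop. Next I fit the holder pose (x, y, yaw) from the block and base corners in both views.

```bash
cat > h.py <<'E'
from plant import bot
import numpy as np
def proj(n,P,par=None):
    p=par or bot.camera_params(n);T=np.array(p['camera_from_world']);f=210/np.tan(np.radians(p['fovy']/2))
    c=np.atleast_2d(P)@T[:3,:3].T+T[:3,3];return c[:,:2]/c[:,2:]*f+[p['cx'],p['cy']]
def ray(n,uv,par=None):
    p=par or bot.camera_params(n);T=np.array(p['camera_from_world']);f=210/np.tan(np.radians(p['fovy']/2))
    d=T[:3,:3].T@np.array([(uv[0]-p['cx'])/f,(uv[1]-p['cy'])/f,1]);return -T[:3,:3].T@T[:3,3],d/np.linalg.norm(d)
def onplane(n,uv,z,par=None):
    o,d=ray(n,uv,par);return o+d*(z-o[2])/d[2]
def tri(r1,r2):
    (a,u),(b,v)=r1,r2;s=np.linalg.lstsq(np.c_[u,-v],b-a,rcond=None)[0]
    return (a+s[0]*u+b+s[1]*v)/2,np.linalg.norm(a+s[0]*u-b-s[1]*v)
def w(h,P):
    c,s=np.cos(h[2]),np.sin(h[2]);P=np.atleast_2d(P)*1.
    return np.c_[h[0]+c*P[:,0]-s*P[:,1],h[1]+s*P[:,0]+c*P[:,1],P[:,2]]
def inv(h,P):
    c,s=np.cos(h[2]),np.sin(h[2]);d=np.array(P)-[h[0],h[1],0];return np.array([c*d[0]+s*d[1],-s*d[0]+c*d[1],d[2]])
A=lambda X,Y:np.array([(X+.5)/8.8-.5+233,(Y+.5)/8.8-.5+198])
B=lambda X,Y:np.array([(X+.5)/6-.5+240,(Y+.5)/6-.5+177])
E
python3 - <<'E'
from h import *
from scipy.optimize import least_squares
L=[("top",A(680,245),(-75,-40,64)),("top",A(618,437),(-75,40,64)),("top",A(428,370),(10,40,64)),("top",A(485,185),(10,-40,64)),
("scene",B(535,265),(-75,40,64)),("scene",B(395,328),(10,40,64)),("scene",B(290,257),(10,-40,64)),("scene",B(420,192),(-75,-40,64))]
Bs=[("top",A(68,270),264,44),("top",A(658,475),0,44),("top",A(722,278),0,-44),("scene",B(32,482),264,-44),("scene",B(152,578),264,44),("scene",B(565,335),0,44)]
cp={n:bot.camera_params(n) for n in("top","scene")}
def r(q):
    e=[proj(n,w(q,P),cp[n])[0]-u for n,u,P in L]+[proj(n,w(q,(q[3]+x,y,12)),cp[n])[0]-u for n,u,x,y in Bs]
    return np.ravel(e)
p0=onplane("top",A(490,270),64)
s=least_squares(r,[p0[0],p0[1],1.3,-100],loss='soft_l1');h=s.x;print(h,np.round(s.fun.reshape(-1,2),1).tolist())
np.save("h.npy",h)
for nm,n,u,z in[("head back -y","top",A(212,93),71.5),("head back+y","top",A(160,262),71.5),("headfront-y","top",A(308,128),71.5),("headfront+y","top",A(252,300),71.5),
 ("hb-","scene",B(98,345),71.5),("hb+","scene",B(203,425),71.5),("hf+","scene",B(283,382),71.5),("hf-","scene",B(170,305),71.5),
 ("cass blue","top",A(380,200),64),("cassfront white -y","scene",B(237,310),64),("bracket","top",A(165,95),38),("bracket","scene",B(45,435),38)]:
    print(nm,inv(h,onplane(n,u,z)).round(1))
for nm,a,b in[("bar ends -y",A(548,228),B(372,30)),("bar +y",A(548,300),B(434,67)),]:
    pass
# intersect scene rays with holder planes y=const
def ony(u,y):
    o,d=ray("scene",u);o1=inv(h,o);d1=inv(h,o+d)-o1;return o1+d1*(y-o1[1])/d1[1]
print("bar",ony(B(372,30),-18.5),ony(B(434,67),18.5),"lever tip",ony(B(330,140),-15),ony(B(386,166),15))
E
```

```text
[527.18935783 -62.1880487    1.23544362 -98.71170851] [[0.0, 1.0], [0.1, 0.3], [-0.9, 0.2], [-0.2, 0.2], [0.1, -1.0], [2.2, 0.4], [-0.9, -0.6], [-1.4, -0.8], [-0.5, 0.3], [0.1, 0.2], [0.2, 0.2], [-1.7, -0.7], [0.1, -0.1], [0.2, -0.4]]
head back -y [126.8 -39.3  71.5]
head back+y [123.7  33.   71.5]
headfront-y [ 85.1 -38.5  71.5]
headfront+y [83.5 35.5 71.5]
hb- [127.4 -35.5  71.5]
hb+ [130.6  36.4  71.5]
hf+ [84.9 37.2 71.5]
hf- [ 83.9 -37.   71.5]
cass blue [ 48.1 -21.1  64. ]
cassfront white -y [ 56.8 -21.9  64. ]
bracket [147.9 -37.5  38. ]
bracket [158.6 -35.1  38. ]
bar [-18.24251051 -18.5        182.72387421] [-19.36855509  18.5        179.93822322] lever tip [  8.82328426 -15.         138.11343785] [  3.74521657  15.         136.8249598 ]
```

Holder at (527.2, -62.2) mm, yaw 1.235. The head's back face is at holder x≈128, which is inside the allowed 111..129. The bar is at (-19, 181), which matches the description. I'll move above a point behind the head, turn the tool x axis along the holder x axis and close the fingers.

```bash
python3 -m pendant '[[[0.64,0.95,0],[0,0,0.36],-1],[[0.64,0.95,0],[0,0,0.36],-1],[[0.64,0.95,0],[0,0,0.36],-1],[[0.64,0.95,0],[0,0,0.36],-1],[[0.64,0.95,0],[0,0,0.36],-1],[[0.64,0.95,0],[0,0,0.36],-1],[[0.64,0.95,0],[0,0,0.36],-1],[[0.64,0.95,0],[0,0,0.36],-1],[[0.64,0.95,0],[0,0,0.36],-1],[[0.64,0.95,0],[0,0,0.36],-1]]'; python3 -m pendant '[[[0.64,0.95,0],[0,0,0.36],-1],[[0.64,0.95,0],[0,0,0.36],-1],[[0.64,0.95,0],[0,0,0.36],-1],[[0.64,0.95,0],[0,0,0.36],-1],[[0.64,0.95,0],[0,0,0.36],-1],[[0.64,0.95,0],[0,0,0.36],-1],[[0.64,0.95,0],[0,0,0.36],-1],[[0.64,0.95,0],[0,0,0.36],-1],[[0.64,0.95,0],[0,0,0.36],-1],[[0.64,0.95,0],[0,0,0.36],-1]]'
python3 - <<'E'
from h import *
import cv2
h=np.load("h.npy");o=bot.get_obs();print(inv(h,o['tool_pos']),o['tcp_rot'],o['contact_force'])
p=bot.camera_params("wrist");cv2.imwrite("pics/wr1.png",bot.capture("wrist"))
import pickle;pickle.dump(p,open("wr1.pkl","wb"))
E
```

```text
time: 0.93
tool_pos: [384.2, -202.1, 243.6]
tcp_rot: [-3.141, 0.0, 0.808]
contact_force: [0.4, -0.7, -0.3]
grip_width: 29.9
finger_force: 0.0
time: 1.77
tool_pos: [576.2, 82.9, 243.3]
tcp_rot: [-3.141, 0.0, 1.24]
contact_force: [0.5, -0.7, 0.1]
grip_width: 0.2
finger_force: 0.0
[153.1744408    1.49657853 243.27128467] [-3.14083223e+00  3.97718481e-04  1.24019157e+00] [ 0.49293749 -0.67180657  0.14325088]
```

View pics/wr1.png

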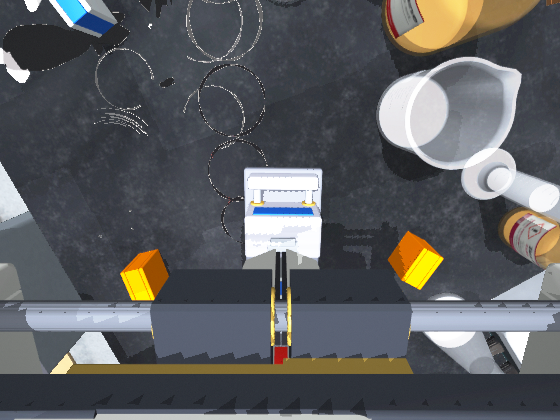

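The wrist view shows the bracket (outer edge row 168, columns 245–321), the head with its blue back label (row 212) and head top corners near (245,217) and (321,217).

Run:
```python
from h import *
import pickle
h=np.load("h.npy");p=pickle.load(open("wr1.pkl","rb"))
for nm,u,z in[("br",(245,168.5),38),("br",(321.5,168.5),38),("hb",(246,216.5),71.5),("hb",(321,216.5),71.5),("hf",(245,257),71.5),("hf",(321,257),71.5),("blue",(252,208),60)]: print(nm,inv(h,onplane("w",u,z,p)).round(1))
```

```text
br [167.8  38.7  38. ]
br [168.2 -39.6  38. ]
hb [127.3  35.4  71.5]
hb [127.7 -36.9  71.5]
hf [84.4 37.5 71.5]
hf [ 84.8 -38.7  71.5]
blue [132.3  30.5  60. ]
```

```bash
python3 -m pendant '[[[0,0,-0.9],[0,0,0],-1],[[0,0,-1],[0,0,0],-1],[[0,0,-1],[0,0,0],-1],[[0,0,-1],[0,0,0],-1],[[0,0,-1],[0,0,0],-1],[[0,0,-1],[0,0,0],-1],[[-0.033,-0.094,0],[0,0,0],-1],[[-0.033,-0.094,0],[0,0,0],-1],[[-0.033,-0.094,0],[0,0,0],-1],[[-0.033,-0.094,0],[0,0,0],-1]]'; python3 -m pendant '[[[-0.033,-0.094,0],[0,0,0],-1],[[-0.033,-0.094,0],[0,0,0],-1],[[-0.033,-0.094,0],[0,0,0],-1],[[-0.033,-0.094,0],[0,0,0],-1],[[-0.033,-0.094,0],[0,0,0],-1],[[-0.033,-0.094,0],[0,0,0],-1],[[-0.033,-0.094,0],[0,0,0],-1],[[-0.033,-0.094,0],[0,0,0],-1],[[0,0,0],[0,0,0],-1],[[0,0,0],[0,0,0],-1]]'; python3 -c "
from h import *
h=np.load('h.npy');print(inv(h,bot.get_obs()['tool_pos']))"
```

```text
time: 2.65
tool_pos: [573.0, 69.8, 68.8]
tcp_rot: [3.138, -0.002, 1.237]
contact_force: [1.2, 2.1, -1.3]
grip_width: 0.2
finger_force: 1.4
time: 3.48
tool_pos: [563.2, 46.9, 66.4]
tcp_rot: [-3.14, 0.001, 1.238]
contact_force: [0.8, 0.1, -0.2]
grip_width: 0.5
finger_force: 0.0
[114.89397492   1.85977114  66.39725466]
```

```bash
python3 -m pendant '[[[-0.033,-0.094,0],[0,0,0],-1],[[-0.033,-0.094,0],[0,0,0],-1],[[-0.022,-0.063,0],[0,0,0],-1],[[-0.011,-0.031,0],[0,0,0],-1],[[-0.011,-0.031,0],[0,0,0],-1],[[-0.011,-0.031,0],[0,0,0],-1],[[0,0,0],[0,0,0],-1],[[0,0,0],[0,0,0],-1],[[0,0,0],[0,0,0],-1],[[0,0,0],[0,0,0],-1]]'
python3 - <<'E'
from h import *
import cv2
h=np.load('h.npy');print(inv(h,bot.get_obs()['tool_pos']))
im=bot.capture("scene");cv2.imwrite("pics/cropC.png",cv2.resize(im[177:275,240:340],(600,588),interpolation=cv2.INTER_CUBIC))
E
```

```text
time: 4.32
tool_pos: [560.4, 36.8, 66.9]
tcp_rot: [3.141, 0.0, 1.238]
contact_force: [-0.6, 0.8, 0.1]
grip_width: 0.4
finger_force: 0.3
[104.42966342   1.27079176  66.85931711]
```

View pics/cropC.png

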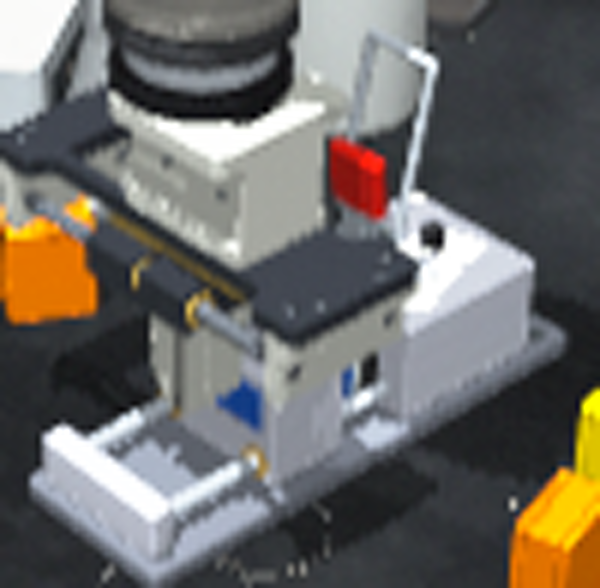

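The fingers are on the head's back face, the head has moved in, and the lever and loop are untouched. I'll keep pushing in small steps.

```bash
python3 -m pendant '[[[-0.011,-0.031,0],[0,0,0],-1],[[-0.011,-0.031,0],[0,0,0],-1],[[-0.011,-0.031,0],[0,0,0],-1],[[0,0,0],[0,0,0],-1],[[0,0,0],[0,0,0],-1],[[0,0,0],[0,0,0],-1],[[0,0,0],[0,0,0],-1],[[0,0,0],[0,0,0],-1],[[0,0,0],[0,0,0],-1],[[0,0,0],[0,0,0],-1]]'; python3 -c "
from h import *
h=np.load('h.npy');print(inv(h,bot.get_obs()['tool_pos']))"
```

```text
time: 5.2
tool_pos: [559.7, 35.0, 66.9]
tcp_rot: [3.141, -0.001, 1.238]
contact_force: [2.0, 5.8, 0.3]
grip_width: 0.5
finger_force: 3.0
[102.50187439   1.290762    66.90634052]
```

```bash
python3 -m pendant '[[[-0.011,-0.031,0],[0,0,0],-1],[[0,0,0],[0,0,0],-1],[[-0.005,-0.016,0],[0,0,0],-1],[[0,0,0],[0,0,0],-1],[[0,0,0],[0,0,0],-1],[[0,0,0],[0,0,0],-1],[[0,0,0],[0,0,0],-1],[[0,0,0],[0,0,0],-1],[[0,0,0],[0,0,0],-1],[[0,0,0],[0,0,0],-1]]'; python3 -c "
from h import *
h=np.load('h.npy');print(inv(h,bot.get_obs()['tool_pos']))"
```

```text
time: 6.03
tool_pos: [559.5, 34.5, 66.9]
tcp_rot: [3.14, -0.003, 1.237]
contact_force: [1.9, 9.8, -1.2]
grip_width: 0.9
finger_force: 5.1
[101.92844997   1.26903683  66.94629785]
```

```bash
python3 -m pendant '[[[-0.01,-0.03,0],[0,0,0],-1],[[0,0,0],[0,0,0],-1],[[0,0,0],[0,0,0],-1],[[0,0,0],[0,0,0],-1],[[0,0,0],[0,0,0],-1],[[0,0,0],[0,0,0],-1],[[0,0,0],[0,0,0],-1],[[0,0,0],[0,0,0],-1],[[0,0,0],[0,0,0],-1],[[0,0,0],[0,0,0],-1]]'; python3 -m pendant '[[[0.055,0.157,0],[0,0,0],-1],[[0.055,0.157,0],[0,0,0],-1],[[0.055,0.157,0.3],[0,0,0],-1],[[0,0,0.9],[0,0,0],-1],[[0,0,1],[0,0,0],-1],[[0,0,1],[0,0,0],-1],[[0,0,1],[0,0,0],-1],[[0,0,1],[0,0,0],-1],[[0,0,0.2],[0,0,0],-1],[[0,0,0],[0,0,0],-1]]'
python3 - <<'E'
from h import *
import cv2
h=np.load('h.npy');o=bot.get_obs();print(inv(h,o['tool_pos']),o['contact_force'])
im=bot.capture("scene");cv2.imwrite("pics/cropD.png",cv2.resize(im[177:275,240:340],(600,588),interpolation=cv2.INTER_CUBIC))
E
```

```text
time: 6.87
tool_pos: [559.3, 34.0, 66.9]
tcp_rot: [3.14, -0.004, 1.237]
contact_force: [3.8, 12.3, -1.7]
grip_width: 0.4
finger_force: 6.1
time: 7.7
tool_pos: [564.6, 45.9, 232.0]
tcp_rot: [3.136, -0.001, 1.238]
contact_force: [-0.1, 0.4, -0.2]
grip_width: 0.1
finger_force: 0.0
[114.39993244   0.29102625 232.01770375] [-0.12369894  0.39202996 -0.16718178]
```

View pics/cropD.png

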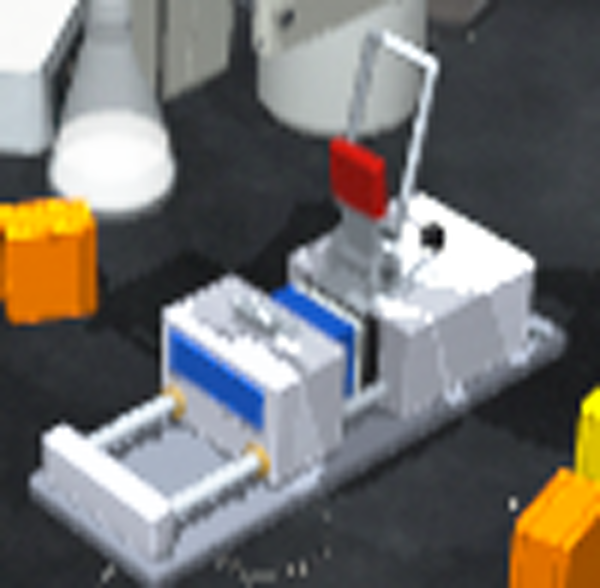

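The head is now up against the cassette and pad, and the loop and lever are still up. Now I go over and behind the loop.

```bash
python3 -m pendant '[[[-0.3,-0.86,0],[0,0,0],-1],[[-0.3,-0.86,0],[0,0,0],-1],[[-0.3,-0.86,0],[0,0,0],-1],[[-0.3,-0.86,0],[0,0,0],-1],[[-0.3,-0.86,0],[0,0,0],-1],[[-0.3,-0.86,0],[0,0,0],-1],[[0,0,0],[0,0,0],-1],[[0,0,-0.6],[0,0,0],-1],[[0,0,-0.6],[0,0,0],-1],[[0,0,-0.4],[0,0,0],-1]]'; python3 -c "
from h import *
h=np.load('h.npy');print(inv(h,bot.get_obs()['tool_pos']))"
```

```text
time: 8.58
tool_pos: [508.0, -108.2, 177.9]
tcp_rot: [-3.137, -0.0, 1.237]
contact_force: [0.3, -0.2, -0.6]
grip_width: 0.5
finger_force: 0.0
[-49.73139717   2.99266115 177.86203535]
```

```bash
python3 -m pendant '[[[0.066,0.161,0],[0,0,0],-1],[[0.066,0.161,0],[0,0,0],-1],[[0.066,0.161,0],[0,0,0],-1],[[0.066,0.161,0],[0,0,0],-1],[[0.066,0.161,0],[0,0,0],-1],[[0.066,0.161,0],[0,0,0],-1],[[0.066,0.161,0],[0,0,0],-1],[[0.066,0.161,0],[0,0,0],-1],[[0.066,0.161,0],[0,0,0],-1],[[0.066,0.161,0],[0,0,0],-1]]'; python3 -m pendant '[[[0.04,0.1,0],[0,0,0],-1],[[0.04,0.1,0],[0,0,0],-1],[[0,0,0],[0,0,0],-1],[[0,0,0],[0,0,0],-1],[[0,0,0],[0,0,0],-1],[[0,0,0],[0,0,0],-1],[[0,0,0],[0,0,0],-1],[[0,0,0],[0,0,0],-1],[[0,0,0],[0,0,0],-1],[[0,0,0],[0,0,0],-1]]'
python3 - <<'E'
from h import *
import cv2
h=np.load('h.npy');o=bot.get_obs();print(inv(h,o['tool_pos']),o['contact_force'])
im=bot.capture("scene");cv2.imwrite("pics/cropE.png",cv2.resize(im[177:275,240:340],(600,588),interpolation=cv2.INTER_CUBIC))
E
```

```text
time: 9.42
tool_pos: [529.4, -59.9, 180.8]
tcp_rot: [3.141, -0.0, 1.238]
contact_force: [0.3, 0.4, 0.4]
grip_width: 0.4
finger_force: 0.0
time: 10.25
tool_pos: [531.6, -54.4, 180.7]
tcp_rot: [3.142, 0.0, 1.238]
contact_force: [0.5, 0.5, 0.6]
grip_width: 0.6
finger_force: 0.0
[  8.77010398  -1.59282691 180.74374152] [0.50382422 0.5334507  0.64655645]
```

View pics/cropE.png

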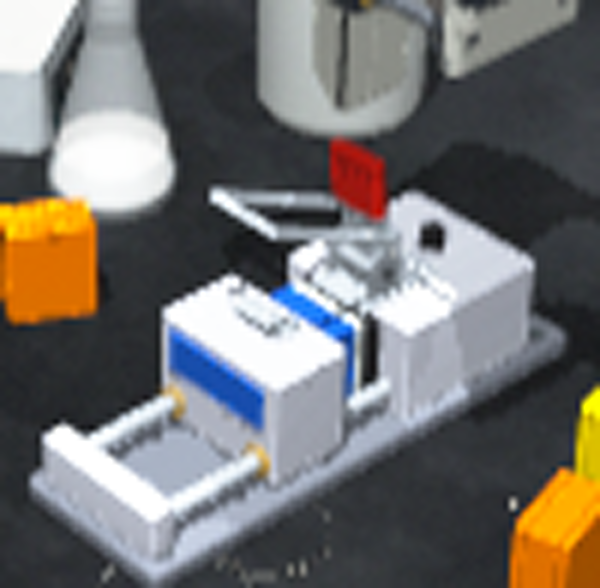

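The bar is past vertical and falling. I move the fingers to the +x side of the lever while it lands.

```bash
python3 -m pendant '[[[0.095,0.355,0],[0,0,0],-1],[[0.095,0.355,0],[0,0,0],-1],[[0,0,0],[0,0,0],-1],[[0,0,0],[0,0,0],-1],[[0,0,0],[0,0,0],-1],[[0,0,0],[0,0,0],-1],[[0,0,0],[0,0,0],-1],[[0,0,-0.5],[0,0,0],-1],[[0,0,-0.6],[0,0,0],-1],[[0,0,0],[0,0,0],-1]]'
python3 - <<'E'
from h import *
import cv2
h=np.load('h.npy');o=bot.get_obs();print(inv(h,o['tool_pos']),o['contact_force'])
im=bot.capture("scene");cv2.imwrite("pics/cropF.png",cv2.resize(im[177:275,240:340],(600,588),interpolation=cv2.INTER_CUBIC))
E
```

```text
time: 11.13
tool_pos: [535.5, -33.0, 145.0]
tcp_rot: [-3.136, 0.001, 1.237]
contact_force: [-0.1, 0.7, -0.1]
grip_width: 0.7
finger_force: 0.0
[ 30.26036541   1.75945844 144.99591155] [-0.05872043  0.65061566 -0.14602331]
```

View pics/cropF.png

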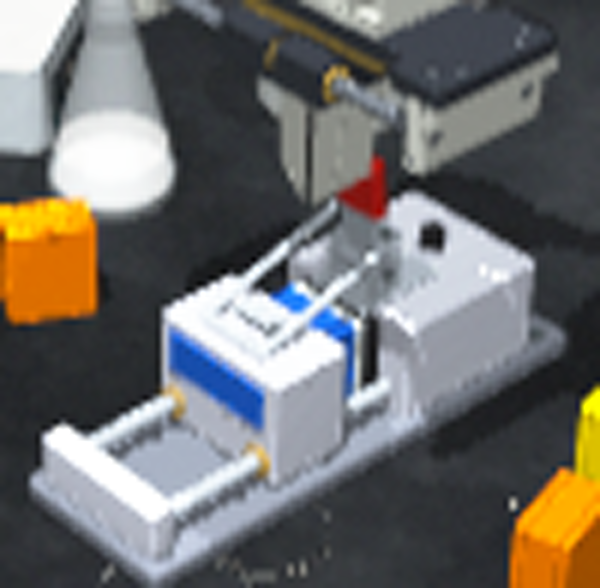

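The loop lies on the head with its bar ends near crop (222,308) and (280,342). I check that spot numerically.

Run:
```python
from h import *
h=np.load('h.npy')
for u in[(224,305),(278,340)]: print(inv(h,onplane("scene",B(*u),74)))
for x in(70,80,84):
    q=proj("scene",w(h,[(x,-18.5,74),(x,18.5,74),(x,0,74)]));print(x,((q-[240,177]+.5)*6-.5).round())
for t in(1.5,1.2,.9,.6,.3,.1,0): print(t,np.round([-53*np.cos(t)+5*np.sin(t)+9.5,78+53*np.sin(t)+5*np.cos(t)+17]))
```

```text
[ 68.12210945 -18.58336418  74.        ]
[68.01452032 16.26522868 74.        ]
70 [[221. 307.]
 [278. 344.]
 [249. 325.]]
80 [[204. 315.]
 [262. 353.]
 [233. 334.]]
84 [[198. 319.]
 [255. 357.]
 [226. 338.]]
1.5 [ 11. 148.]
1.2 [ -5. 146.]
0.9 [-20. 140.]
0.6 [-31. 129.]
0.3 [-40. 115.]
0.1 [-43. 105.]
0 [-44. 100.]
```

Run:
```python
from h import *
import cv2
h=np.load('h.npy')
im=bot.capture("scene");cv2.imwrite("pics/sF.png",im)
g=cv2.cvtColor(im,cv2.COLOR_BGR2GRAY);d=cv2.cvtColor(cv2.imread("pics/cropD.png"),cv2.COLOR_BGR2GRAY)
d=cv2.resize(d,(100,98),interpolation=cv2.INTER_AREA)
s=g[177:275,240:340]
print("cols 30..58");
for r in range(40,64): print(r,' '.join('%3d'%v for v in s[r,30:58]))
print('before')
for r in range(46,62): print(r,' '.join('%3d'%v for v in d[r,30:58]))
```

```text
cols 30..58
40  42  42  48  46  44  43  42  44  44  39  37  27  29  29  32  30  92 212 203 130  65  86 150 174 181 138 129 133
41  43  44  47  44  45  43  43  37  40  28  27  29  28  32  30 102 219 243 192 106 173 175 216 219 163 126 130 139
42  46  43  44  45  43  39  36  31  28  29  30  29  32  33 109 219 239 173 114 159 227 218 218 200 165 125 119 129
43  48  43  42  38  37  30  27  27  28  29  29  30  31 163 216 228 155  52 140 177 201 200 198 169 154 125 117 116
44  46  45  37  28  27  28  27  29  27  29  28  50 214 234 217 110  41  34 137 145 160 167 168 162 143 123 125 127
45  47  41  25  27  29  31  30  29  89  45  87 213 249 207  77  38  37  33 139 138 138 142 161 150 142 132 135 171
46  49  30  30  28  31  32  89 223 228 213 222 245 197  71  35  46  48  39 131 147 129  90 147 142 138 142 209 232
47  50  33  31  31  84 221 222 254 253 252 241 207  76  28  43  45  46  55 138 221 158 108 120 123 129 228 246 231
48  52  35  81 220 227 254 247 252 250 239 234 177 129 139  49  47  58  93 131 223 180 209 146  90 224 250 227 151
49  91 216 224 253 253 252 247 249 238 240 249 225 23
[... 2818 characters left out ...]
91  78  71
56 123 163 194 235 251 251 233 222 181 223 231 232 181 185 175 177 236 240 204 210 212 215 217 216 183 140  87  60
57  80 116 142 173 223 245 253 251 234 250 253 251 234 235 201 194 236 249 248 246 220 213 214 217 216 198 164 101
58  69  72  95 125 164 201 237 251 253 254 254 253 253 253 231 180 190 199 240 246 224 216 213 214 216 220 213 135
59  71  71  73  80 117 154 181 226 246 253 253 253 253 254 252 228 178 169 172 198 215 218 217 215 210 200 188 132
60  71  72  72  72  73  97 132 165 203 238 251 253 253 253 254 251 234 225 176 167 194 214 218 203 186 166 152 122
61  74  70  71  73  72  75  79 116 154 184 228 247 253 253 253 253 253 252 230 177 172 197 196 173 155 154 151 117
```

The faint bar line runs from crop pixel (200,315) to (261,362), so the bar is at holder x≈80 on the head's top. That is the expected landing spot. Now I press the lever along its arc.

```bash
python3 -m pendant '[[[-0.033,-0.112,0],[0,0,0],-1],[[-0.033,-0.112,0],[0,0,0],-1],[[-0.033,-0.112,0],[0,0,0],-1],[[-0.033,-0.112,0],[0,0,0],-1],[[-0.033,-0.112,0],[0,0,0],-1],[[-0.033,-0.112,0],[0,0,0],-1],[[-0.033,-0.112,0],[0,0,0],-1],[[-0.033,-0.112,0],[0,0,0],-1],[[-0.033,-0.112,0.02],[0,0,0],-1],[[-0.033,-0.112,0.02],[0,0,0],-1]]'; python3 -c "
from h import *
h=np.load('h.npy');print(inv(h,bot.get_obs()['tool_pos']))"
```

```text
time: 12.07
tool_pos: [527.0, -66.9, 148.5]
tcp_rot: [-3.141, -0.0, 1.238]
contact_force: [0.7, 4.0, -1.3]
grip_width: 0.6
finger_force: 1.4
[ -4.49975681  -1.37201243 148.5435849 ]
```

```bash
python3 -m pendant '[[[-0.038,-0.096,-0.04],[0,0,0],-1],[[-0.038,-0.096,-0.05],[0,0,0],-1],[[-0.038,-0.096,-0.055],[0,0,0],-1],[[-0.038,-0.096,-0.06],[0,0,0],-1],[[-0.038,-0.096,-0.065],[0,0,0],-1],[[-0.028,-0.068,-0.075],[0,0,0],-1],[[-0.028,-0.068,-0.075],[0,0,0],-1],[[-0.028,-0.068,-0.075],[0,0,0],-1],[[-0.028,-0.068,-0.075],[0,0,0],-1],[[-0.028,-0.068,-0.075],[0,0,0],-1]]'; python3 -c "
from h import *
h=np.load('h.npy');print(inv(h,bot.get_obs()['tool_pos']))"
```

```text
time: 12.9
tool_pos: [518.0, -92.2, 130.1]
tcp_rot: [3.139, 0.001, 1.238]
contact_force: [0.6, 0.5, 6.2]
grip_width: 0.4
finger_force: 2.8
[-31.36541409  -1.18969331 130.11681297]
```

```bash
python3 -m pendant '[[[-0.017,-0.047,-0.083],[0,0,0],-1],[[-0.017,-0.047,-0.083],[0,0,0],-1],[[-0.017,-0.047,-0.083],[0,0,0],-1],[[-0.017,-0.047,-0.083],[0,0,0],-1],[[-0.017,-0.047,-0.083],[0,0,0],-1],[[-0.017,-0.047,-0.083],[0,0,0],-1],[[-0.008,-0.024,-0.075],[0,0,0],-1],[[-0.008,-0.024,-0.075],[0,0,0],-1],[[-0.008,-0.024,-0.075],[0,0,0],-1],[[-0.008,-0.024,-0.075],[0,0,0],-1]]'; python3 -c "
from h import *
h=np.load('h.npy');print(inv(h,bot.get_obs()['tool_pos']))"
```

```text
time: 13.73
tool_pos: [513.3, -102.6, 105.2]
tcp_rot: [-3.141, -0.0, 1.238]
contact_force: [1.1, 0.4, 1.9]
grip_width: 0.3
finger_force: 0.8
[-42.69890918  -0.2106334  105.19224374]
```

Past centre. I press down onto the stop in small steps.

```bash
python3 -m pendant '[[[0,0,-0.05],[0,0,0],-1],[[0,0,-0.05],[0,0,0],-1],[[0,0,-0.05],[0,0,0],-1],[[0,0,-0.03],[0,0,0],-1],[[0,0,0],[0,0,0],-1],[[0,0,0],[0,0,0],-1],[[0,0,0],[0,0,0],-1],[[0,0,0],[0,0,0],-1],[[0,0,0],[0,0,0],-1],[[0,0,0],[0,0,0],-1]]'
```

```text
time: 14.57
tool_pos: [513.1, -102.5, 100.2]
tcp_rot: [-3.141, 0.0, 1.238]
contact_force: [-2.7, 0.1, 4.3]
grip_width: 0.5
finger_force: 2.4
```

```bash
python3 -m pendant '[[[0,0,-0.02],[0,0,0],-1],[[0,0,-0.02],[0,0,0],-1],[[0,0,0],[0,0,0],-1],[[0,0,0],[0,0,0],-1],[[0,0,0],[0,0,0],-1],[[0,0,0],[0,0,0],-1],[[0,0,0],[0,0,0],-1],[[0,0,0],[0,0,0],-1],[[0,0,0],[0,0,0],-1],[[0,0,0],[0,0,0],-1]]'; python3 -c "
from h import *
h=np.load('h.npy');print(inv(h,bot.get_obs()['tool_pos']))"
```

```text
time: 15.4
tool_pos: [513.2, -102.6, 100.1]
tcp_rot: [-3.142, 0.0, 1.238]
contact_force: [-7.0, 0.2, 14.3]
grip_width: 0.5
finger_force: 7.0
[-4.27252690e+01 -6.10422210e-02  1.00065093e+02]
```

```bash
python3 -m pendant '[[[0.01,0,-0.015],[0,0,0],-1],[[0,0,-0.01],[0,0,0],-1],[[0,0,0],[0,0,0],-1],[[0,0,0],[0,0,0],-1],[[0,0,0],[0,0,0],-1],[[0,0,0],[0,0,0],-1],[[0,0,0],[0,0,0],-1],[[0,0,0],[0,0,0],-1],[[0,0,0],[0,0,0],-1],[[0,0,0],[0,0,0],-1]]'; python3 -c "
from h import *
h=np.load('h.npy');print(inv(h,bot.get_obs()['tool_pos']))"
```

```text
time: 16.23
tool_pos: [513.2, -102.6, 100.0]
tcp_rot: [-3.141, 0.0, 1.238]
contact_force: [-9.2, 0.7, 19.9]
grip_width: 0.3
finger_force: 10.2
[-42.71304632  -0.1222611   99.97683822]
```

22 N pressed and the lever is stiff on its stop. I lift straight up, move clear and check.

```bash
python3 -m pendant '[[[0,0,0.1],[0,0,0],-1],[[0,0,0.4],[0,0,0],-1],[[0,0,1],[0,0,0],-1],[[0,0,1],[0,0,0],-1],[[0,0,1],[0,0,0],-1],[[0,0,1],[0,0,0],-1],[[-0.5,-0.8,0.5],[0,0,0],-1],[[-0.5,-0.8,0],[0,0,0],-1],[[-0.5,-0.8,0],[0,0,0],-1],[[-0.5,-0.8,0],[0,0,0],-1]]'
python3 - <<'E'
from h import *
import cv2
im=bot.capture("scene");t=bot.capture("top")
a=cv2.resize(im[195:265,255:345],(540,420),interpolation=cv2.INTER_CUBIC);cv2.imwrite("pics/fin.png",a)
h=np.load('h.npy')
f=lambda q:((q-[255,195]+.5)*6-.5).round().tolist()
print("lever end grip top th=0/.1/.25",[f(proj("scene",w(h,[(-62*np.cos(t)+5*np.sin(t),15,78+62*np.sin(t)+5*np.cos(t))])))for t in(0,.1,.25)])
print("bar 66",f(proj("scene",w(h,[(66,-18.5,74),(66,18.5,74)]))),"head back top at 87",f(proj("scene",w(h,[(87,-38,71.5),(87,38,71.5),(91.5,38,71.5)]))))
E
```

```text
time: 17.07
tool_pos: [453.6, -199.4, 248.4]
tcp_rot: [3.14, -0.0, 1.239]
contact_force: [0.1, -0.9, -0.2]
grip_width: 0.5
finger_force: 0.0
lever end grip top th=0/.1/.25 [[[390.0, 105.0]], [[389.0, 94.0]], [[387.0, 80.0]]]
bar 66 [[138.0, 195.0], [195.0, 232.0]] head back top at 87 [[73.0, 199.0], [191.0, 277.0], [183.0, 281.0]]
```

View pics/fin.png

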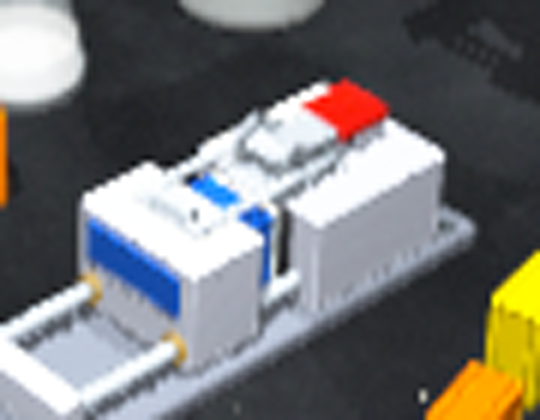

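The lever end is at (389,104), against a prediction of (390,105) for flat. The head corner is at (191,276), which matches the clamped position, and the loop is hooked. Handing in.

```bash
python3 -c "
from plant import bot
print(bot.close_job())"
```

```text
the job is handed in; nothing more can be done
None
```

I closed the cassette holder and handed the job in at about 17 s: the cassette is seated, the loop hooked and the lever flat on its stop by the last picture. The highest force I read was about 22 N, and I kept clear of everything else; the hand-in gave no verdict.

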